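# Close the rock sample jars from the stack of lids

## Robot

A 7-joint arm with a two-finger parallel gripper is mounted at the origin on the work surface. World frame = base frame: x ahead of the robot, y to its left, z up, the work surface at z = 0. Lengths are in m, angles in rad, forces in N, time in s.
With the tool pointing down it reaches from about 0.4 to 0.85 m from the base axis. Payload 10.4 kg.
Tool frame: the origin (TCP) lies at the very end of the fingers, on their centre line; the grasp point (between the pads) lies behind it (manip.grip_point_offset is the z of the grasp point in the tool frame, in m); z points along the fingers, y is the line along which they close (so a half turn about z gives the same grasp; the last joint's range is limited). The gripper opens to 87 mm and grips with 3 to 60 N. Pads are 19 mm wide; open, the fingers measure 117 mm over their backs; the gripper's body (75 mm by 190 mm) begins 51 mm behind the grasp point.
Start: joints at [1.244, 0.332, -0.065, 1.46, 0.022, 1.35, -0.088], TCP at [0.187, -0.596, 0.183] pointing down, gripper open.
Joint ranges: [-2.6, 2.6], [-0.5, 2.12], [-1.47, 1.34], [0.16, 2.42], [-1.27, 4.41], [0.06, 2.06], [-2.6, 2.6]. Speed limits (rad/s): [2.22, 2.22, 2.79, 2.79, 3.14, 3.14, 3.14].

## Interface

Orientations are given as a unit quaternion [x, y, z, w].
In Python, from plant import manip gives the robot as it stands.
- The arm moves only by the tool apply_moves, never from a script. Its arguments are lists of equal length, an entry for each row: "rotation": the turn, a rotation vector about the tool's x, y, z normalised to -1 to 1, where 1 is 0.12 rad, a list of three; "linear": the shift along the tool's x, y, z normalised to -1 to 1, where 1 is 100 cm, a list of three; "grip": the opening, from 0 (shut) to 1 (fully open). A call has 1 to 20 rows; each row shifts and turns the commanded pose from where the row before left it, along the tool's axes as they then stand; what a row does not reach is not made up. A row lasts 1/12 s, in which the tool goes at most 41.7 mm and 7.16 degrees, less where a joint would pass 70% of its speed; a pose out of reach is approached as far as the arm can. A call with a number of a shift or a turn outside -1 to 1 is refused whole. A call with a gripper value outside its range is refused whole. The fingers move at their own pace and stop on an object; "force" is the grip in N (left out, the last holds). Time passes only in rows, so rows that do not move let the fingers close. It gives the time, the measured TCP pose, the force, the opening and the grip force at its end, in the units of the state.
- manip.get_state(): the state, without advancing time (a new reading comes with each control period).
- manip.snapshot(name): name is "side" or "top" or "wrist"; returns (picture, depth): 480x640x3 uint8, red, green, blue; 480x640 float32, m along the optical axis (not along the pixel's ray), 0 where there is no reading.
- manip.calibration(name): a dict with "vfov" (degrees; the focal length in pixels is half the picture's height over the tangent of half this angle, whatever the lens; pixels are square), "cx", "cy" (the principal point, pixels), "R" (3x3) and "t" (3): a world point X has camera coordinates R X + t. Camera axes: x right, y down, z forward; pixel columns grow to the right and rows downward; lengths in m; the calibration is good to about 2 mm. A picture is of the moment at which its call begins: read the wrist's pose just before it. calibration takes no time and is no camera call; for the wrist camera it gives the pose at the moment of the call.
- manip.sign_off(): hands the job in; it is judged then, once.
The state is a dict: "clock": time; "joint_pos": joint angles; "joint_vel": joint speeds; "tau": joint torques, N m; "tool_pos": TCP position; "ee_rot": TCP orientation; "contact_force": force on the tool from outside, world axes, zero at the start; "ft_torque": the same for the moment, N m; "finger_gap": finger opening in m; "grip_force": force on a finger pad.
Only numpy, scipy, OpenCV 4.12 (cv2) and the standard library are available. Lean on these libraries where they do the work, as an engineer would, in place of code of your own. Each camera call takes 0.05 s, during which the arm holds its last target. There are 200 camera calls.

## Task

The rock samples are back in their four glass jars and the wooden lids were left in one stack. Take the stack apart from the top and close each jar with the lid of its own size, plug down in the mouth and the lid lying flat on the rim. Set the lids down without dropping them, keep the jars upright and about where they stand, and leave the flask and the mortar alone.

Things in the scene. Friction and masses are not known exactly. Their poses are not given: they have to be found in the camera images.
- lid_a_center (a point): lid of jar_a: the largest of four flat-topped pale wooden lids, stacked largest at the bottom on a 6 mm white tile. Disc 68 mm across, 14 mm thick (grip its edge); under it a centred plug 8 mm deep, tapering from 42 mm to 39 mm at the bottom, which stands on the lid below. Point: on its axis, half-way up the 22 mm, 3 mm above the disc's underside; z up out of the flat top
- lid_b_center (a point): lid of jar_b: the second largest of four flat-topped pale wooden lids, stacked largest at the bottom on a 6 mm white tile. Disc 60 mm across, 14 mm thick (grip its edge); under it a centred plug 8 mm deep, tapering from 34 mm to 31 mm at the bottom, which stands on the lid below. Point: on its axis, half-way up the 22 mm, 3 mm above the disc's underside; z up out of the flat top
- lid_c_center (a point): lid of jar_c: the second smallest of four flat-topped pale wooden lids, stacked largest at the bottom on a 6 mm white tile. Disc 52 mm across, 14 mm thick (grip its edge); under it a centred plug 8 mm deep, tapering from 26 mm to 23 mm at the bottom, which stands on the lid below. Point: on its axis, half-way up the 22 mm, 3 mm above the disc's underside; z up out of the flat top
- lid_d_center (a point): lid of jar_d: the smallest of four flat-topped pale wooden lids, stacked largest at the bottom on a 6 mm white tile. Disc 44 mm across, 14 mm thick (grip its edge); under it a centred plug 8 mm deep, tapering from 18 mm to 15 mm at the bottom, which stands on the lid below. Point: on its axis, half-way up the 22 mm, 3 mm above the disc's underside; z up out of the flat top
- jar_a_mouth (a point): the largest of four open, straight-sided glass jars with stones in the bottom: 62 mm across, 95 mm high, mouth 56 mm, wall 3 mm. Loose on the bench, slides a little if pushed. Point: centre of the mouth, level with the rim, 95 mm above the bench; z up. With the lid on, its disc lies on the rim and the lid's point is 3 mm above this one
- jar_b_mouth (a point): the second largest of four open, straight-sided glass jars with stones in the bottom: 54 mm across, 83 mm high, mouth 48 mm, wall 3 mm. Loose on the bench, slides a little if pushed. Point: centre of the mouth, level with the rim, 83 mm above the bench; z up. With the lid on, its disc lies on the rim and the lid's point is 3 mm above this one
- jar_c_mouth (a point): the second smallest of four open, straight-sided glass jars with stones in the bottom: 46 mm across, 71 mm high, mouth 40 mm, wall 3 mm. Loose on the bench, slides a little if pushed. Point: centre of the mouth, level with the rim, 71 mm above the bench; z up. With the lid on, its disc lies on the rim and the lid's point is 3 mm above this one
- jar_d_mouth (a point): the smallest of four open, straight-sided glass jars with stones in the bottom: 38 mm across, 59 mm high, mouth 32 mm, wall 3 mm. Loose on the bench, slides a little if pushed. Point: centre of the mouth, level with the rim, 59 mm above the bench; z up. With the lid on, its disc lies on the rim and the lid's point is 3 mm above this one
- flask_mid (a point): a stoppered conical glass flask, 64 mm wide at the foot and 108 mm high, loose on the bench, to be left alone; the point is on its axis 50 mm above the bench, z up
- mortar_mid (a point): a white porcelain mortar, 80 mm across and 50 mm high, with its pestle leaning out of it over the rim to 92 mm above the bench; loose on the bench, to be left alone; the point is on the mortar's axis 25 mm above the bench, z up
Not all that is in view belongs to the job. Leave any pink look-alike of the part that bears lid_a_center alone. Leave any black look-alike of the part that bears lid_b_center alone.

How it is judged:
By the outcome, as a careful person would: the job done as asked, in the order asked, and still so for the second after the job is handed in, with the robot touching nothing.
It also fails if it takes over 122 s, if anything falls off the work surface, if the arm or the gripper's body presses on something with over 40 N, if the wrist force passes 120 N, or if a joint passes its speed limit or range.

## Working session

There is one attempt and no reset: what is moved stays moved. The work goes in short steps, Python scripts to look and compute and a tool call to move; the robot and the scene stay as the last step left them, time stands still between calls to the robot, and variables do not carry over. Pictures are saved under pics/ and viewed, at most 14 in all, crops included, and the job is handed in when it is done.

Besides the shell and the picture viewer there is one more tool, called after "Request:" by a JSON object that holds its "name" and its "arguments", one argument or row to a line. apply_moves: Moves the arm, as the interface text tells. Scaled input: -1 to 1 covers 100 cm each way for a shift and 0.12 rad each way for a turn. Its arguments: {"type":"object","properties":{"rotation":{"type":"array","items":{"type":"array","items":{"type":"number"}}},"linear":{"type":"array","items":{"type":"array","items":{"type":"number"}}},"grip":{"type":"array","items":{"type":"number"}},"force":{"type":"number"}},"required":["rotation","linear","grip"]}

```bash
ls; mkdir -p pics
python3 - <<'E'
from plant import manip
import cv2,numpy as np
print(manip.get_state(), manip.grip_point_offset)
for n in("top","side"):
    p,d=manip.snapshot(n);cv2.imwrite(f"pics/{n}0.png",p[:,:,::-1]);np.save(f"{n}0.npy",d);c=manip.calibration(n);print(n,c)
E
```

```text
pics
{'clock': 0.0, 'joint_pos': array([ 1.24443486,  0.33288293, -0.06468285,  1.46093397,  0.02159404,
        1.34989079, -0.08850239]), 'joint_vel': array([ 0.00164624,  0.00023131, -0.00120912,  0.00089294,  0.00063   ,
       -0.00024597,  0.000493  ]), 'tau': array([-9.22500271e-05, -6.23256326e+01,  2.47239880e-02, -3.89906859e+01,
       -6.12621219e-02,  3.95403779e-02,  6.64520394e-05]), 'tool_pos': array([ 0.18679821, -0.59597373,  0.18265054]), 'ee_rot': array([ 9.88487957e-01,  1.51297899e-01, -1.39385644e-04, -6.96141154e-04]), 'contact_force': array([ 0.38742823, -0.02052155, -0.38784303]), 'ft_torque': array([-0.02930917, -0.02441389, -0.02205871]), 'grip_force': 0.0, 'finger_gap': 0.08697957382885277} -0.0187
top {'vfov': 45.970059345778715, 'cx': 315.79998690561945, 'cy': 247.54262406459029, 'R': array([[ 0.02415713, -0.9994772 ,  0.02148882],
       [-0.99365614, -0.02636696, -0.10932643],
       [ 0.10983587, -0.01871148, -0.9937736 ]]), 't': array([-0.02745571,  0.48929959,  1.00422044])}
side {'vfov': 50.498629146276706, 'cx': 313.90888717155167, 'cy': 237.3163206109948, 'R': array([[ 0.81903957, -0.57372566, -0.00361386],
       [-0.34210078, -0.48330044, -0.80584598],
       [ 0.46058793,  0.66125605, -0.59211418]]), 't': array([-0.40999937,  0.26907274,  0.63253502])}
```

View pics/top0.png

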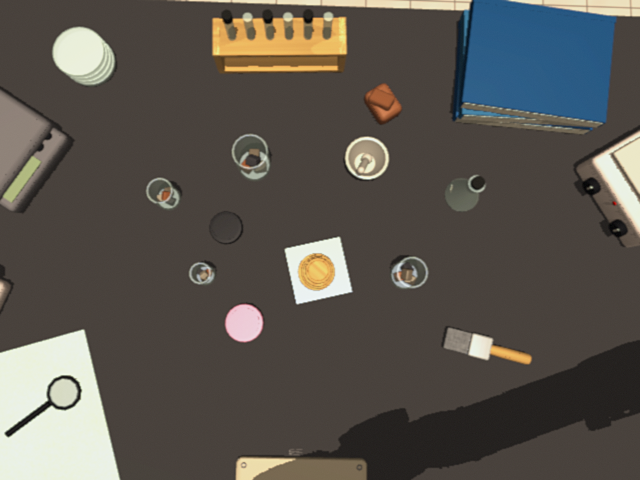

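View pics/side0.png

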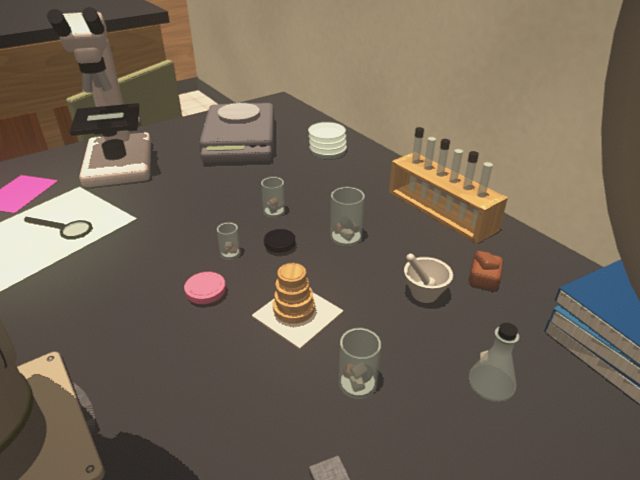

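The top view shows the stack at (317,271) on the tile. Jar candidates are (250,155) = a (largest), (410,272) = b, (162,193) = c and (203,272) = d (smallest). The flask is at (463,192) and the mortar at (367,158). The pink disc (244,322) and black disc (226,227) lie on the bench and are decoys. Next I'll measure using depth.

```bash
cat > h.py <<'E'
import numpy as np,cv2
from plant import manip
from scipy.optimize import least_squares
def cloud(d,c):
    f=240/np.tan(np.radians(c["vfov"]/2));v,u=np.mgrid[:480,:640]
    P=np.stack([(u-c["cx"])/f*d,(v-c["cy"])/f*d,d],-1)
    W=(P-c["t"])@c["R"]; W[d<=0]=np.nan; return W
def ray(u,v,c,z):
    f=240/np.tan(np.radians(c["vfov"]/2));r=np.array([(u-c["cx"])/f,(v-c["cy"])/f,1.])@c["R"];o=-c["R"].T@c["t"]
    return o+r*(z-o[2])/r[2]
def proj(X,c):
    f=240/np.tan(np.radians(c["vfov"]/2));p=np.asarray(X)@c["R"].T+c["t"];return p[...,:2]/p[...,2:]*f+[c["cx"],c["cy"]]
def circ(P,r):
    s=least_squares(lambda q:np.hypot(P[:,0]-q[0],P[:,1]-q[1])-r,np.nanmean(P[:,:2],0),loss="soft_l1",f_scale=.001);return s.x,np.std(s.fun)
E
python3 - <<'E'
from h import *
c=manip.calibration("top");W=cloud(np.load("top0.npy"),c)
print("bench z",np.nanmedian(W[330:420,150:230,2]))
for n,u,v,r in(("a",250,150,45),("b",410,272,32),("c",162,193,32),("d",203,272,25),("stack",317,271,40),("pink",244,322,25),("black",226,227,25),("flask",465,192,30),("mortar",367,158,35)):
    q=W[v-r:v+r,u-r:u+r].reshape(-1,3);q=q[np.isfinite(q[:,2])];h=q[q[:,2]>.008]
    print(n,len(h),h.mean(0).round(3),np.histogram(h[:,2],bins=np.arange(.008,.13,.008))[0])
E
```

```text
bench z 0.0003273915613891737
a 1280 [0.648 0.106 0.055] [ 61 111 130 158 148  95  71  85  81  92 205  43   0   0   0]
b 881 [ 0.446 -0.181  0.047] [ 48 158 105 132  58  54  47  53  53 172   1   0   0   0   0]
c 751 [0.579 0.263 0.043] [ 48 130 101  86  69  61  76 133  47   0   0   0   0   0   0]
d 414 [0.436 0.188 0.037] [ 52  77  71  36  30  43 105   0   0   0   0   0   0   0   0]
stack 1474 [ 0.446 -0.017  0.054] [389  12 182   3  39 159   4  91  76   5 392 122   0   0   0]
pink 1126 [0.351 0.112 0.023] [  7 850 269   0   0   0   0   0   0   0   0   0   0   0   0]
black 842 [0.523 0.152 0.022] [ 12 650 180   0   0   0   0   0   0   0   0   0   0   0   0]
flask 995 [ 0.595 -0.28   0.053] [127 112 106 106  87  83  63  40  21  20   6  77 146   1   0]
mortar 1436 [ 0.658 -0.104  0.037] [210 156 215 200 209 354  11  13  11  26  31   0   0   0   0]
```

Run:
```python
from h import *
c=manip.calibration("top");W=cloud(np.load("top0.npy"),c)
J={}
for n,u,v,r,z,R in(("a",250,150,45,.095,.0295),("b",410,272,32,.083,.0255),("c",162,193,32,.071,.0215),("d",203,272,25,.059,.0175)):
    q=W[v-r:v+r,u-r:u+r].reshape(-1,3);h=q[abs(q[:,2]-z)<.004];x,s=circ(h,R);J[n]=x
    a=np.degrees(np.arctan2(h[:,1]-x[1],h[:,0]-x[0]));print("jar",n,len(h),x.round(4),"res",s.round(4),"z",np.median(h[:,2]).round(4),"az",np.histogram(a,8,(-180,180))[0],"reach",np.hypot(*x).round(3))
q=W[231:311,277:357].reshape(-1,3)
for n,z,R in(("a",.028,.034),("b",.05,.03),("c",.072,.026),("d",.094,.022)):
    h=q[abs(q[:,2]-z)<.004]; e,rr=cv2.minEnclosingCircle(h[:,:2].astype(np.float32)); 
    print("lid",n,len(h),h[:,:3].mean(0).round(4),"mec",np.round(e,4),round(rr,4))
p,_=cv2.imread("pics/top0.png"),0
cr=cv2.resize(p[140:340,140:440],None,fx=2.6,fy=2.6,interpolation=cv2.INTER_CUBIC)
for n,z,R in(("a",.095,.031),("b",.083,.027),("c",.071,.023),("d",.059,.019)):
    t=np.linspace(0,6.28,60);X=np.c_[J[n][0]+R*np.cos(t),J[n][1]+R*np.sin(t),np.full(60,z)]
    uv=(proj(X,c)-[140,140]+.5)*2.6
    cv2.polylines(cr,[uv.astype(np.int32)],True,(0,255,0),1)
cv2.imwrite("pics/crop1.png",cr)
```

```text
jar a 214 [0.6467 0.1054] res 0.001 z 0.0947 az [28 26 23 27 31 28 23 28] reach 0.655
jar b 181 [ 0.4459 -0.1795] res 0.001 z 0.0828 az [21 24 25 25 20 20 24 22] reach 0.481
jar c 153 [0.5785 0.2631] res 0.001 z 0.0709 az [21 21 17 17 19 20 20 18] reach 0.635
jar d 111 [0.4365 0.1878] res 0.0009 z 0.059 az [15 13 12 14 13 15 15 14] reach 0.475
lid a 182 [ 0.4462 -0.0031  0.0281] mec [ 0.4466 -0.0162] 0.0338
lid b 185 [ 0.4457 -0.0193  0.0498] mec [ 0.4453 -0.0186] 0.03
lid c 158 [ 0.4391 -0.0176  0.0718] mec [ 0.4437 -0.0179] 0.0259
lid d 496 [ 0.4439 -0.0174  0.0946] mec [ 0.4441 -0.0173] 0.022
```

View pics/crop1.png

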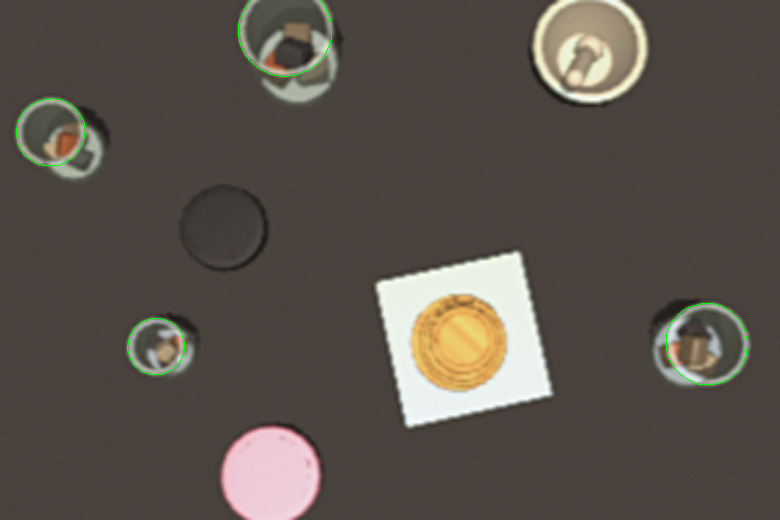

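Rim heights and radii fit all four jars, and each mouth is identified by its own height. The stack is concentric at about (0.444, -0.0175). The pink and black discs are separate and lie on the bench. I'll move above the stack.

```bash
cat >> h.py <<'E'
from scipy.spatial.transform import Rotation as Ro
def delta(T):
    s=manip.get_state();R=Ro.from_quat(s["ee_rot"]);d=R.inv().apply(np.array(T)-s["tool_pos"])
    Rz=R.as_matrix();e=np.cross(Rz[:,2],[0,0,-1.]);print("t",s["clock"],"pos",s["tool_pos"].round(4),"delta m",d.round(4),"tilt fix(tool, norm)",(R.inv().apply(e)/.12).round(3),"gap",round(s["finger_gap"],4),"F",s["contact_force"].round(1),"grip",s["grip_force"])
E
python3 -c "
from h import *
delta([.444,-.0175,.16])"
```

```text
t 0.1 pos [ 0.1869 -0.596   0.1828] delta m [ 0.4185 -0.4751  0.0233] tilt fix(tool, norm) [-0.01   0.001 -0.   ] gap 0.0871 F [ 0.  -0.5 -1.1] grip 0.0
```

Request:
{"name": "apply_moves", "arguments": {
  "rotation": [
    [0,0,0],
    [0,0,0],
    [0,0,0],
    [0,0,0],
    [0,0,0],
    [0,0,0],
    [0,0,0],
    [0,0,0],
    [0,0,0],
    [0,0,0],
    [0,0,0],
    [0,0,0],
    [0,0,0],
    [0,0,0],
    [0,0,0],
    [0,0,0],
    [0,0,0],
    [0,0,0],
    [0,0,0],
    [0,0,0]
  ],
  "linear": [
    [0.011,-0.0125,0],
    [0.022,-0.025,0],
    [0.022,-0.025,0],
    [0.022,-0.025,0],
    [0.022,-0.025,0],
    [0.022,-0.025,0],
    [0.022,-0.025,0],
    [0.022,-0.025,0],
    [0.022,-0.025,0],
    [0.022,-0.025,0],
    [0.022,-0.025,0],
    [0.022,-0.025,0],
    [0.022,-0.025,0],
    [0.022,-0.025,0.003],
    [0.022,-0.025,0.005],
    [0.022,-0.025,0.005],
    [0.022,-0.025,0.005],
    [0.022,-0.025,0.005],
    [0.022,-0.025,0],
    [0.0115,-0.0126,0]
  ],
  "grip": [1,1,1,1,1,1,1,1,1,1,1,1,1,1,1,1,1,1,1,1],
  "force": 15
}}

```text
clock: 1.77
tool_pos: [0.4448, -0.0139, 0.1603]
ee_rot: [0.988, 0.153, 0.0, -0.0]
contact_force: [0.6, 0.5, 1.0]
finger_gap: 0.0867
grip_force: 0.0
```

Run:
```python
from h import *
c=manip.calibration("wrist");p,d=manip.snapshot("wrist");cv2.imwrite("pics/w1.png",p[:,:,::-1])
W=cloud(d,c)
q=W.reshape(-1,3);q=q[np.hypot(q[:,0]-.444,q[:,1]+.0175)<.05]
for n,z in(("a",.028),("b",.05),("c",.072),("d",.094)):
    h=q[abs(q[:,2]-z)<.004]
    if len(h)>9:
        e,rr=cv2.minEnclosingCircle(h[:,:2].astype(np.float32)); print(n,len(h),np.round(e,4),round(rr,4),np.median(h[:,2]))
delta([.444,-.0175,.076])
```

```text
a 861 [ 0.4479 -0.0185] 0.0338 0.02844035254744488
b 813 [ 0.4466 -0.021 ] 0.03 0.05034973186002944
c 721 [ 0.4454 -0.0202] 0.0259 0.07231968116524289
d 2693 [ 0.4454 -0.02  ] 0.022 0.0948562648381279
t 1.8167 pos [ 0.4455 -0.0122  0.1605] delta m [-0.0032  0.0047  0.0844] tilt fix(tool, norm) [-0.01 -0.01  0.  ] gap 0.087 F [-1.   2.7 -0.4] grip 0.0
```

View pics/w1.png

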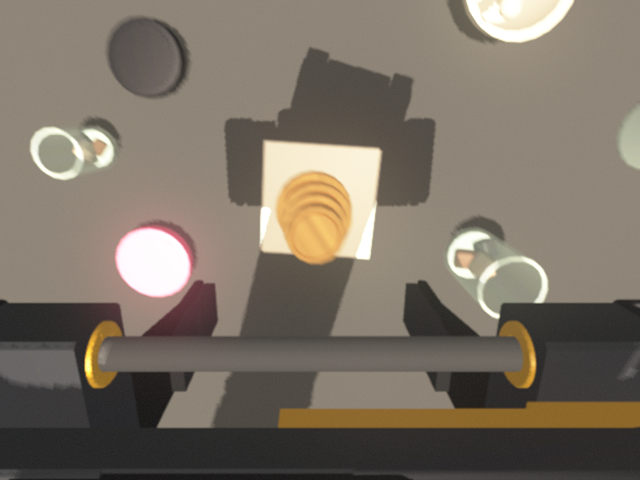

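The wrist view shows the stack at (315,215), leaning toward the viewer through perspective only, with the fingers clear on both sides. The arm was still settling, so I'll measure again at rest.

```bash
cat >> h.py <<'E'
def lids(c0=(.445,-.019)):
    c=manip.calibration("wrist");p,d=manip.snapshot("wrist");q=cloud(d,c).reshape(-1,3);q=q[np.hypot(q[:,0]-c0[0],q[:,1]-c0[1])<.05]
    for n,z in(("a",.028),("b",.05),("c",.072),("d",.094)):
        h=q[abs(q[:,2]-z)<.004]
        if len(h)>200:
            e,rr=cv2.minEnclosingCircle(h[:,:2].astype(np.float32)); print(n,len(h),np.round(e,4),round(rr,4),np.median(h[:,2]).round(4))
    return c,p,d
E
python3 - <<'E'
from h import *
for i in range(2): manip.snapshot("top")
c,p,d=lids();W=cloud(d,c).reshape(-1,3)
for n,x,z,R in(("b",(.4459,-.1795),.083,.0255),("d",(.4365,.1878),.059,.0175)):
    h=W[(abs(W[:,2]-z)<.004)&(np.hypot(W[:,0]-x[0],W[:,1]-x[1])<.04)]
    if len(h)>20: print("jar",n,len(h),circ(h,R),np.median(h[:,2]))
delta([.4445,-.019,.076])
E
```

```text
a 857 [ 0.4479 -0.0186] 0.0339 0.0284
b 802 [ 0.4467 -0.021 ] 0.0299 0.0503
c 722 [ 0.4456 -0.0201] 0.0259 0.0723
d 2706 [ 0.4455 -0.02  ] 0.0219 0.0949
jar b 874 (array([ 0.44749241, -0.18147987]), np.float64(0.0009517064264822468)) 0.08297713344218283
jar d 829 (array([0.4383193 , 0.18472422]), np.float64(0.0009575437516775148)) 0.058796634601858466
t 1.9667 pos [ 0.4439 -0.018   0.1601] delta m [0.0004 0.0011 0.0841] tilt fix(tool, norm) [-0.001  0.006  0.   ] gap 0.087 F [-0.4 -0.5 -0.1] grip 0.0
```

Request:
{"name": "apply_moves", "arguments": {
  "rotation": [
    [0,0,0],
    [0,0,0],
    [0,0,0],
    [0,0,0],
    [0,0,0],
    [0,0,0],
    [0,0,0],
    [0,0,0],
    [0,0,0],
    [0,0,0],
    [0,0,0],
    [0,0,0]
  ],
  "linear": [
    [0.001,0.001,0.02],
    [0,0,0.025],
    [0,0,0.02],
    [0,0,0.013],
    [0,0,0.005],
    [0,0,0],
    [0,0,0],
    [0,0,0],
    [0,0,0],
    [0,0,0],
    [0,0,0],
    [0,0,0]
  ],
  "grip": [0.8,0.8,0.8,0.8,0.8,0.8,0.8,0,0,0,0,0],
  "force": 15
}}

```text
clock: 2.97
tool_pos: [0.4456, -0.0186, 0.0777]
ee_rot: [0.988, 0.151, 0.0, 0.0]
contact_force: [-0.1, 0.4, -0.4]
finger_gap: 0.044
grip_force: 0.0
```

```bash
python3 -c "
from h import *
delta([.4448,-.0187,.077])"
```

```text
t 2.9667 pos [ 0.4456 -0.0186  0.0777] delta m [-0.0008 -0.0001  0.0007] tilt fix(tool, norm) [ 0.003 -0.003  0.   ] gap 0.044 F [-0.1  0.4 -0.4] grip 0.0
```

Gap is 44 mm, so the fingers are just touching. I'll let the force build, then lift.

Request:
{"name": "apply_moves", "arguments": {
  "rotation": [
    [0,0,0],
    [0,0,0],
    [0,0,0],
    [0,0,0],
    [0,0,0],
    [0,0,0],
    [0,0,0],
    [0,0,0],
    [0,0,0]
  ],
  "linear": [
    [0,0,0],
    [0,0,0],
    [0,0,0],
    [0,0,-0.005],
    [0,0,-0.015],
    [0,0,-0.02],
    [0,0,-0.015],
    [0,0,0],
    [0,0,0]
  ],
  "grip": [0,0,0,0,0,0,0,0,0],
  "force": 15
}}

```text
clock: 3.72
tool_pos: [0.446, -0.0186, 0.1331]
ee_rot: [0.988, 0.151, 0.001, 0.0]
contact_force: [0.8, -0.3, -0.6]
finger_gap: 0.0
grip_force: 0.0
```

```bash
python3 -c "
from h import *
c,p,d=lids();cv2.imwrite('pics/w2.png',p[:,:,::-1])
delta([.4374,.186,.11])"
```

```text
a 1002 [ 0.4486 -0.0181] 0.0337 0.0284
b 969 [ 0.4472 -0.021 ] 0.0299 0.0504
c 865 [ 0.4456 -0.0202] 0.0259 0.0723
d 3257 [ 0.4455 -0.0198] 0.022 0.0949
t 3.7667 pos [ 0.4454 -0.0186  0.1323] delta m [ 0.0536 -0.1976  0.0222] tilt fix(tool, norm) [ 0.003 -0.    -0.   ] gap 0.0004 F [-0.2  0.  -0.2] grip 0.0
```

View pics/w2.png

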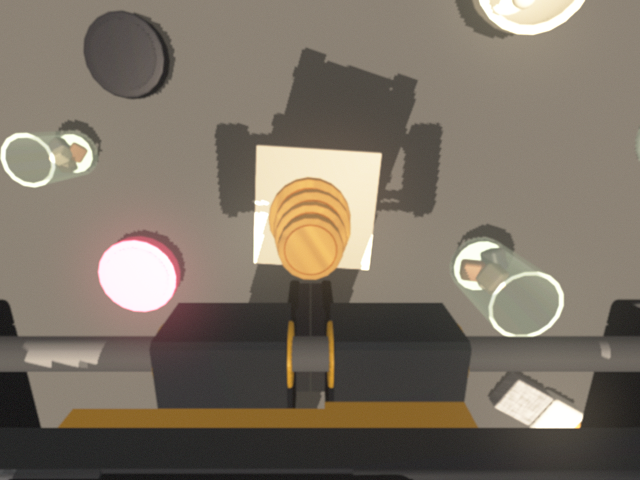

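The stack is untouched at (310,245), and the fingers closed to 0 at (310,290) without holding anything. Either they moved freely at 60 mm/s or they never reached the lid. I'll check where the fingertips really are.

Run:
```python
from h import *
s=manip.get_state();T=s["tool_pos"];R=Ro.from_quat(s["ee_rot"]).as_matrix()
print(T,proj(T,manip.calibration("wrist")),proj(T,manip.calibration("side")))
p,d=manip.snapshot("wrist");W=cloud(d,manip.calibration("wrist"))
for v in range(278,300,4): print(v,[( (W[v,u]-T)@R).round(3).tolist() for u in (303,318)])
p,d=manip.snapshot("side");c=manip.calibration("side");u,v=proj(T,c).astype(int)
cv2.circle(p,(u,v),2,(0,255,0),-1)
x0,y0=max(u-120,0),max(v-120,0);cv2.imwrite("pics/s1.png",cv2.resize(p[y0:y0+240,x0:x0+260,::-1],None,fx=2.4,fy=2.4))
W=cloud(d,c);q=W.reshape(-1,3);q=q[(np.hypot(q[:,0]-T[0],q[:,1]-T[1])<.03)&(q[:,2]>.1)]
print(len(q),q.min(0),q.max(0))
```

```text
[ 0.44535857 -0.01859865  0.13225684] [308.93986186 270.36026412] [290.03944244 250.34440822]
278 [[-0.021, -0.004, 0.038], [-0.021, 0.006, 0.038]]
282 [[-0.066, -0.006, 0.131], [-0.066, 0.008, 0.131]]
286 [[0.009, -0.003, -0.042], [0.01, 0.004, -0.042]]
290 [[0.01, -0.003, -0.046], [0.01, 0.004, -0.047]]
294 [[0.01, -0.003, -0.05], [0.009, 0.004, -0.049]]
298 [[0.01, -0.002, -0.054], [0.009, 0.004, -0.054]]
2698 [ 0.41568746 -0.04816804  0.16963337] [0.47362429 0.00071918 0.47770838]
```

View pics/s1.png

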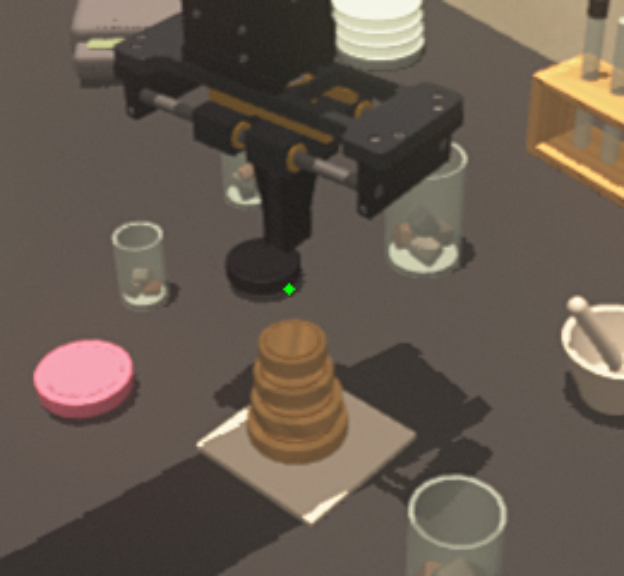

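Side and wrist depth both put the real fingertips about 37.4 mm above the reported TCP, with tip z at 0.1696 against 0.1323 reported. In the side crop the tip is at (285,248) and the projected TCP dot at (289,289). There is no lateral offset. From here I use tip z = reported z + 0.0374. I'll reopen, descend so the tip is at about 0.078, and check before closing.

Request:
{"name": "apply_moves", "arguments": {
  "rotation": [
    [0,0,0],
    [0,0,0],
    [0,0,0],
    [0,0,0],
    [0,0,0],
    [0,0,0],
    [0,0,0],
    [0,0,0],
    [0,0,0],
    [0,0,0],
    [0,0,0],
    [0,0,0],
    [0,0,0],
    [0,0,0],
    [0,0,0],
    [0,0,0],
    [0,0,0],
    [0,0,0],
    [0,0,0]
  ],
  "linear": [
    [0,0,0],
    [0,0,0],
    [0,0,0],
    [0,0,0],
    [0,0,0],
    [0,0,0],
    [0,0,0.01],
    [0,0,0.01],
    [0,0,0.01],
    [0,0,0],
    [0,0,0],
    [0,0,0],
    [0,0,0.01],
    [0,0,0.015],
    [0,0,0.015],
    [0,0,0.012],
    [0,0,0.008],
    [0,0,0],
    [0,0,0]
  ],
  "grip": [0.85,0.85,0.85,0.85,0.85,0.85,0.85,0.85,0.85,0.85,0.85,0.85,0.85,0.85,0.85,0.85,0.85,0.85,0.85],
  "force": 15
}}

```text
clock: 5.45
tool_pos: [0.4454, -0.0184, 0.0424]
ee_rot: [0.988, 0.151, -0.0, -0.0]
contact_force: [-0.1, 0.2, 0.4]
finger_gap: 0.0743
grip_force: 0.0
```

Run:
```python
from h import *
delta([.4448,-.0187,.040])
T=manip.get_state()["tool_pos"];p,d=manip.snapshot("side");c=manip.calibration("side");q=cloud(d,c).reshape(-1,3)
R=Ro.from_quat(manip.get_state()["ee_rot"]).as_matrix();L=(q-T)@R
m=(abs(L[:,0])<.012)&(abs(L[:,1])>.034)&(abs(L[:,1])<.055)&(L[:,2]<-.01)&(L[:,2]>-.08)
for s in(-1,1):
    h=L[m&(L[:,1]*s>0)];print(len(h),np.sort(h[:,2])[-5:] if len(h) else'')
u,v=proj(T,c).astype(int)
x0,y0=max(u-110,0),max(v-150,0);cv2.imwrite("pics/s2.png",cv2.resize(p[y0:y0+240,x0:x0+260,::-1],None,fx=2.4,fy=2.4))
```

```text
t 5.45 pos [ 0.4454 -0.0184  0.0424] delta m [-0.0007  0.0001  0.0024] tilt fix(tool, norm) [-0.003  0.002  0.   ] gap 0.0743 F [-0.1  0.2  0.4] grip 0.0
279 [-0.03858937 -0.03819311 -0.03816584 -0.03734576 -0.03726537]
228 [-0.03904203 -0.03836658 -0.03808856 -0.03805331 -0.0380255 ]
```

View pics/s2.png

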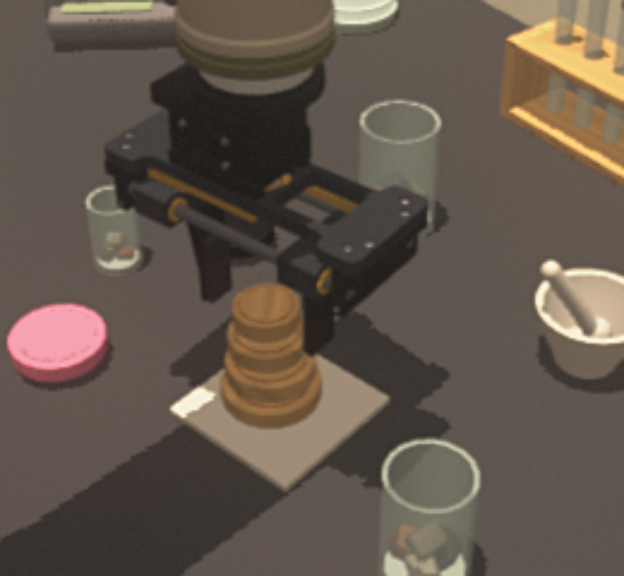

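The fingers straddle the top lid, with the tips about at its underside (tip z about 0.080). I'll go 2 mm lower and close.

Request:
{"name": "apply_moves", "arguments": {
  "rotation": [
    [0,0,0],
    [0,0,0],
    [0,0,0],
    [0,0,0],
    [0,0,0],
    [0,0,0],
    [0,0,0],
    [0,0,0],
    [0,0,0],
    [0,0,0],
    [0,0,0]
  ],
  "linear": [
    [0,0,0.0025],
    [0,0,0],
    [0,0,0],
    [0,0,0],
    [0,0,0],
    [0,0,0],
    [0,0,0],
    [0,0,0],
    [0,0,0],
    [0,0,0],
    [0,0,0]
  ],
  "grip": [0,0,0,0,0,0,0,0,0,0,0],
  "force": 15
}}

```text
clock: 6.42
tool_pos: [0.4456, -0.0185, 0.0401]
ee_rot: [0.988, 0.151, 0.0, 0.0]
contact_force: [0.8, 0.1, 2.3]
finger_gap: 0.0434
grip_force: 15.0
```

Request:
{"name": "apply_moves", "arguments": {
  "rotation": [
    [0,0,0],
    [0,0,0],
    [0,0,0],
    [0,0,0],
    [0,0,0],
    [0,0,0],
    [0,0,0],
    [0,0,0],
    [0,0,0],
    [0,0,0],
    [0,0,0],
    [0,0,0],
    [0,0,0],
    [0,0,0],
    [0,0,0],
    [0,0,0]
  ],
  "linear": [
    [0,0,-0.003],
    [0,0,-0.01],
    [0,0,-0.017],
    [0,0,-0.02],
    [0.002,-0.007,-0.01],
    [0.004,-0.015,0],
    [0.006,-0.022,0],
    [0.006,-0.022,0],
    [0.006,-0.022,0],
    [0.006,-0.022,0],
    [0.006,-0.022,0],
    [0.006,-0.022,0],
    [0.005,-0.02,0],
    [0.004,-0.015,0],
    [0.002,-0.008,0],
    [0,0,0]
  ],
  "grip": [0,0,0,0,0,0,0,0,0,0,0,0,0,0,0,0],
  "force": 15
}}

```text
clock: 7.75
tool_pos: [0.4365, 0.1874, 0.1002]
ee_rot: [0.988, 0.153, 0.0, -0.0]
contact_force: [0.3, 1.2, 0.5]
finger_gap: 0.0432
grip_force: 15.0
```

Run:
```python
from h import *
delta([.4374,.186,.0191])
for n in("side","wrist"):
    p,d=manip.snapshot(n);c=manip.calibration(n);s=manip.get_state();T=s["tool_pos"];R=Ro.from_quat(s["ee_rot"]).as_matrix()
    W=cloud(d,c);L=(W-T)@R;m=(np.hypot(L[...,0],L[...,1])<.03)&(abs(L[...,2]+.054)<.006)&(p[...,0]>p[...,2]*1.5+10)
    h=L[m];print(n,len(h))
    if len(h)>20: e,r=cv2.minEnclosingCircle(h[:,:2].astype(np.float32));print("lid top in tool: mec",np.round(e,4),round(r,4),"z",np.median(h[:,2]),"tilt",np.linalg.lstsq(np.c_[h[:,:2],np.ones(len(h))],h[:,2],rcond=None)[0])
    if n=="wrist":
        h=W[(abs(W[...,2]-.059)<.004)&(np.hypot(W[...,0]-.4374,W[...,1]-.186)<.04)];print("jar d",len(h),circ(h,.0175) if len(h)>50 else '')
    cv2.imwrite(f"pics/{n}3.png",p[:,:,::-1])
```

```text
t 7.75 pos [0.4365 0.1874 0.1002] delta m [0.0004 0.0017 0.0811] tilt fix(tool, norm) [-0.006 -0.003  0.   ] gap 0.0432 F [0.3 1.2 0.5] grip 15.00031292438507
side 241
lid top in tool: mec [-0.003  -0.0002] 0.0243 z -0.053476731796113175 tilt [-0.08123537  0.0023085  -0.05374681]
wrist 5829
lid top in tool: mec [-0.0014  0.0007] 0.0232 z -0.054698826659120806 tilt [ 0.0619802  -0.00336332 -0.0547981 ]
jar d 676 (array([0.43865716, 0.1849012 ]), np.float64(0.0009253786848188252))
```

View pics/side3.png

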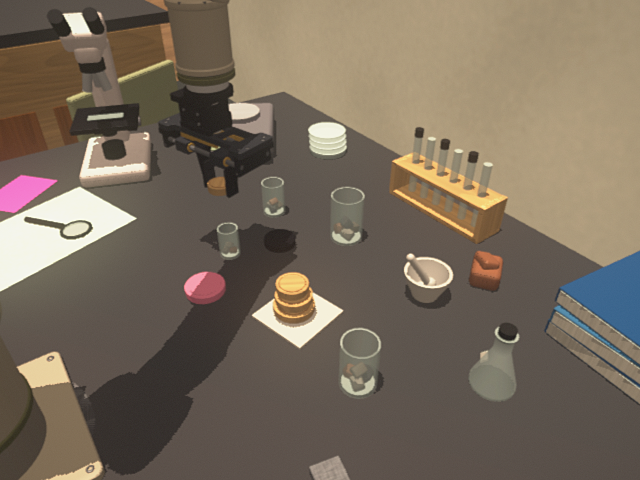

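The lid is held level above jar d (side view: lid at (220,184), jar at (229,240)), and three lids remain on the stack. I'll lower it.

Request:
{"name": "apply_moves", "arguments": {
  "rotation": [
    [0,0,0],
    [0,0,0],
    [0,0,0],
    [0,0,0],
    [0,0,0],
    [0,0,0],
    [0,0,0],
    [0,0,0],
    [0,0,0],
    [0,0,0]
  ],
  "linear": [
    [0.001,0.001,0.01],
    [0,0,0.02],
    [0,0,0.02],
    [0,0,0.014],
    [0,0,0.007],
    [0,0,0.003],
    [0,0,0.002],
    [0,0,0.002],
    [0,0,0.001],
    [0,0,0]
  ],
  "grip": [0,0,0,0,0,0,0,0,0,0],
  "force": 15
}}

```text
clock: 8.68
tool_pos: [0.4387, 0.1846, 0.0213]
ee_rot: [0.988, 0.151, 0.0, 0.0]
contact_force: [0.5, 0.1, 0.5]
finger_gap: 0.0433
grip_force: 15.0
```

Run:
```python
from h import *
delta([.4378,.1858,.0191])
p,d=manip.snapshot("side");delta([.4378,.1858,.0191]);T=manip.get_state()["tool_pos"]
cv2.imwrite("pics/s4.png",cv2.resize(p[140:290,150:350,::-1],None,fx=3.5,fy=3.5))
```

```text
t 8.6833 pos [0.4387 0.1846 0.0213] delta m [-0.0005 -0.0014  0.0022] tilt fix(tool, norm) [ 0.002 -0.006  0.   ] gap 0.0433 F [0.5 0.1 0.5] grip 15.000069737434387
t 8.7333 pos [0.4387 0.1847 0.0213] delta m [-0.0005 -0.0013  0.0022] tilt fix(tool, norm) [ 0.002 -0.006  0.   ] gap 0.0436 F [ 0.5  0.1 -0.2] grip 15.000035762786865
```

View pics/s4.png

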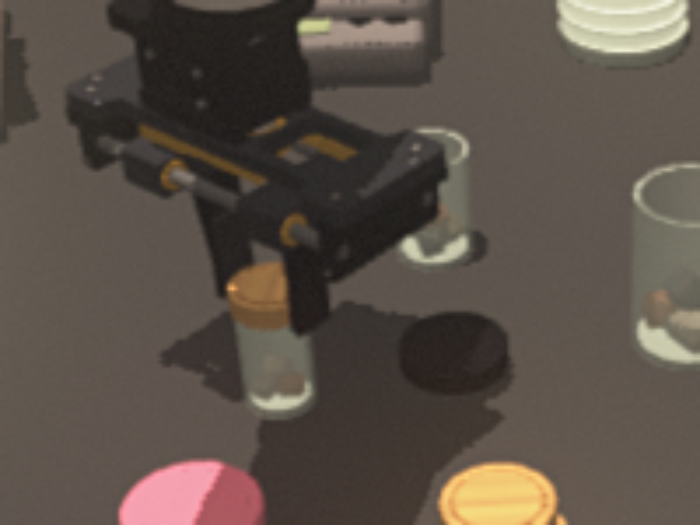

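Lid d is centred on jar d, its plug in the mouth and about 2 mm to go.

Request:
{"name": "apply_moves", "arguments": {
  "rotation": [
    [0,0,0],
    [0,0,0],
    [0,0,0],
    [0,0,0]
  ],
  "linear": [
    [0,-0.001,0.001],
    [0,0,0.001],
    [0,0,0.0005],
    [0,0,0]
  ],
  "grip": [0,0,0,0],
  "force": 15
}}

```text
clock: 9.07
tool_pos: [0.4385, 0.186, 0.0191]
ee_rot: [0.988, 0.151, 0.0, 0.0]
contact_force: [-1.2, -1.0, 7.3]
finger_gap: 0.0432
grip_force: 15.0
```

Force 7 N: seated at exactly the expected height. I'll release, lift and return to the stack.

Request:
{"name": "apply_moves", "arguments": {
  "rotation": [
    [0,0,0],
    [0,0,0],
    [0,0,0],
    [0,0,0],
    [0,0,0],
    [0,0,0],
    [0,0,0],
    [0,0,0],
    [0,0,0],
    [0,0,0],
    [0,0,0],
    [0,0,0],
    [0,0,0],
    [0,0,0],
    [0,0,0],
    [0,0,0],
    [0,0,0],
    [0,0,0],
    [0,0,0],
    [0,0,0]
  ],
  "linear": [
    [0,0,0],
    [0,0,0],
    [0,0,0],
    [0,0,0],
    [0,0,0],
    [0,0,-0.006],
    [0,0,-0.014],
    [0,0,-0.025],
    [0,0,-0.025],
    [-0.003,0.01,-0.02],
    [-0.006,0.02,0],
    [-0.007,0.025,0],
    [-0.007,0.025,0],
    [-0.007,0.025,0],
    [-0.007,0.025,0],
    [-0.007,0.025,0],
    [-0.007,0.022,0],
    [-0.0042,0.013,0],
    [-0.002,0.007,0],
    [0,0,0]
  ],
  "grip": [0.75,0.75,0.75,0.75,0.75,0.75,0.75,0.75,0.75,0.75,0.75,0.75,0.75,0.75,0.75,0.75,0.75,0.75,0.75,0.75],
  "force": 15
}}

```text
clock: 10.73
tool_pos: [0.4424, -0.0207, 0.1087]
ee_rot: [0.989, 0.15, 0.0, 0.0]
contact_force: [-0.5, 0.3, 1.0]
finger_gap: 0.0653
grip_force: 0.0
```

```bash
cat >> h.py <<'E'
JAR=dict(a=(.6467,.1054,.095,.034),b=(.4459,-.1795,.083,.03),c=(.5785,.2631,.071,.026),d=(.4365,.1878,.059,.022))
def closed(n):
    x,y,z,r=JAR[n];p,d=manip.snapshot("top");q=cloud(d,manip.calibration("top")).reshape(-1,3);q=q[np.hypot(q[:,0]-x,q[:,1]-y)<.05]
    h=q[abs(q[:,2]-z-.014)<.004];e,rr=cv2.minEnclosingCircle(h[:,:2].astype(np.float32))
    print("lid on",n,len(h),"centre",np.round(e,4),"r",round(rr,4),"tilt,z",np.linalg.lstsq(np.c_[h[:,:2]-e,np.ones(len(h))],h[:,2],rcond=None)[0].round(4),"jar was",(x,y))
E
python3 -c "
from h import *
closed('d');lids();delta([.4455,-.0195,.018])"
```

```text
lid on d 486 centre [0.4365 0.1868] r 0.022 tilt,z [0.0008 0.0031 0.0734] jar was (0.4365, 0.1878)
a 1170 [ 0.4485 -0.0182] 0.0337 0.0283
b 1136 [ 0.4468 -0.0209] 0.0299 0.0504
c 4674 [ 0.4452 -0.0201] 0.026 0.0729
t 10.8333 pos [ 0.4425 -0.0185  0.1086] delta m [0.0025 0.0018 0.0906] tilt fix(tool, norm) [-0.002 -0.003 -0.   ] gap 0.0652 F [ 0.3 -0.  -0.8] grip 0.0
```

Lid d is flat at z 0.073 and centred. Next is lid c.

Request:
{"name": "apply_moves", "arguments": {
  "rotation": [
    [0,0,0],
    [0,0,0],
    [0,0,0],
    [0,0,0],
    [0,0,0],
    [0,0,0],
    [0,0,0],
    [0,0,0],
    [0,0,0],
    [0,0,0],
    [0,0,0],
    [0,0,0],
    [0,0,0],
    [0,0,0]
  ],
  "linear": [
    [0.0025,0.001,0.015],
    [0,0,0.025],
    [0,0,0.02],
    [0,0,0.015],
    [0,0,0.01],
    [0,0,0.005],
    [0,0,0],
    [0,0,0],
    [0,0,0],
    [0,0,0],
    [0,0,0],
    [0,0,0],
    [0,0,0],
    [0,0,0]
  ],
  "grip": [0.75,0.75,0.75,0.75,0.75,0.75,0.75,0,0,0,0,0,0,0],
  "force": 15
}}

```text
clock: 12.0
tool_pos: [0.4458, -0.0197, 0.0192]
ee_rot: [0.988, 0.151, 0.001, 0.0]
contact_force: [-0.1, 0.2, 6.7]
finger_gap: 0.0516
grip_force: 15.0
```

```bash
python3 -c "
from h import *
delta([.5795,.2615,.115])"
```

```text
t 12.0 pos [ 0.4458 -0.0197  0.0192] delta m [ 0.2118 -0.2283 -0.0958] tilt fix(tool, norm) [ 0.007 -0.01   0.   ] gap 0.0516 F [-0.1  0.2  6.7] grip 15.000570863485336
```

Request:
{"name": "apply_moves", "arguments": {
  "rotation": [
    [0,0,0],
    [0,0,0],
    [0,0,0],
    [0,0,0],
    [0,0,0],
    [0,0,0],
    [0,0,0],
    [0,0,0],
    [0,0,0],
    [0,0,0],
    [0,0,0],
    [0,0,0],
    [0,0,0],
    [0,0,0],
    [0,0,0],
    [0,0,0],
    [0,0,0],
    [0,0,0],
    [0,0,0],
    [0,0,0]
  ],
  "linear": [
    [0,0,-0.004],
    [0,0,-0.012],
    [0,0,-0.02],
    [0,0,-0.025],
    [0,0,-0.025],
    [0.005,-0.005,-0.01],
    [0.01,-0.011,0],
    [0.018,-0.019,0],
    [0.02,-0.022,0],
    [0.02,-0.022,0],
    [0.02,-0.022,0],
    [0.02,-0.022,0],
    [0.02,-0.022,0],
    [0.02,-0.022,0],
    [0.02,-0.022,0],
    [0.018,-0.019,0],
    [0.012,-0.012,0],
    [0.006,-0.006,0],
    [0.003,-0.002,0],
    [0,0,0]
  ],
  "grip": [0,0,0,0,0,0,0,0,0,0,0,0,0,0,0,0,0,0,0,0],
  "force": 15
}}

```text
clock: 13.67
tool_pos: [0.5791, 0.2614, 0.114]
ee_rot: [0.988, 0.151, -0.0, 0.0]
contact_force: [-0.2, -0.1, -0.9]
finger_gap: 0.0517
grip_force: 15.0
```

```bash
cat >> h.py <<'E'
def held(n):
    manip.snapshot("top");c=manip.calibration("wrist");s=manip.get_state();T=s["tool_pos"];R=Ro.from_quat(s["ee_rot"]).as_matrix()
    p,d=manip.snapshot("wrist");W=cloud(d,c);L=(W-T)@R;x,y,z,r=JAR[n]
    m=(np.hypot(L[...,0],L[...,1])<r+.008)&(abs(L[...,2]+.054)<.005)&(p[...,0]>p[...,2]*1.5+10);h=L[m]
    e,rr=cv2.minEnclosingCircle(h[:,:2].astype(np.float32));print("held",len(h),"tool xy",np.round(e,4),round(rr,4),"top z",np.median(h[:,2]).round(4))
    h=W[(abs(W[...,2]-z)<.004)&(np.hypot(W[...,0]-x,W[...,1]-y)<.045)]
    if len(h)>50:print("jar",len(h),circ(h,r-.0045))
E
python3 -c "
from h import *
held('c');delta([.5795,.2615,.0322])"
```

```text
held 7601 tool xy [-0.0005  0.0007] 0.0265 top z -0.0535
jar 693 (array([0.58044454, 0.2613523 ]), np.float64(0.0009362888712996781))
t 13.7667 pos [0.5792 0.26   0.1143] delta m [ 0.0008 -0.0014  0.0821] tilt fix(tool, norm) [ 0.007  0.003 -0.   ] gap 0.0519 F [ 0.4 -0.9 -0.5] grip 14.99989852309227
```

Request:
{"name": "apply_moves", "arguments": {
  "rotation": [
    [0,0,0],
    [0,0,0],
    [0,0,0],
    [0,0,0],
    [0,0,0],
    [0,0,0],
    [0,0,0],
    [0,0,0],
    [0,0,0],
    [0,0,0]
  ],
  "linear": [
    [0.001,-0.001,0.01],
    [0,0,0.02],
    [0,0,0.02],
    [0,0,0.014],
    [0,0,0.008],
    [0,0,0.004],
    [0,0,0.002],
    [0,0,0.002],
    [0,0,0],
    [0,0,0]
  ],
  "grip": [0,0,0,0,0,0,0,0,0,0],
  "force": 15
}}

```text
clock: 14.6
tool_pos: [0.5802, 0.2628, 0.0351]
ee_rot: [0.988, 0.151, 0.001, -0.0]
contact_force: [-0.0, 1.2, -0.8]
finger_gap: 0.0514
grip_force: 15.0
```

Request:
{"name": "apply_moves", "arguments": {
  "rotation": [
    [0,0,0],
    [0,0,0],
    [0,0,0],
    [0,0,0],
    [0,0,0]
  ],
  "linear": [
    [0,0.001,0.001],
    [0,0,0.001],
    [0,0,0.001],
    [0,0,0],
    [0,0,0]
  ],
  "grip": [0,0,0,0,0],
  "force": 15
}}

```text
clock: 15.02
tool_pos: [0.5806, 0.2616, 0.0323]
ee_rot: [0.989, 0.151, 0.001, 0.0]
contact_force: [-1.6, -1.0, 6.2]
finger_gap: 0.0511
grip_force: 15.0
```

Request:
{"name": "apply_moves", "arguments": {
  "rotation": [
    [0,0,0],
    [0,0,0],
    [0,0,0],
    [0,0,0],
    [0,0,0],
    [0,0,0],
    [0,0,0],
    [0,0,0],
    [0,0,0],
    [0,0,0],
    [0,0,0],
    [0,0,0],
    [0,0,0],
    [0,0,0],
    [0,0,0],
    [0,0,0],
    [0,0,0],
    [0,0,0],
    [0,0,0],
    [0,0,0]
  ],
  "linear": [
    [0,0,0],
    [0,0,0],
    [0,0,0],
    [0,0,0],
    [0,0,0],
    [0,0,-0.006],
    [0,0,-0.014],
    [0,0,-0.025],
    [0,0,-0.025],
    [-0.009,0.01,-0.013],
    [-0.018,0.02,0],
    [-0.025,0.027,0],
    [-0.026,0.028,0],
    [-0.026,0.028,0],
    [-0.026,0.028,0],
    [-0.026,0.028,0],
    [-0.026,0.028,0],
    [-0.018,0.018,0],
    [-0.009,0.009,0],
    [-0.0038,0.0038,0]
  ],
  "grip": [0.85,0.85,0.85,0.85,0.85,0.85,0.85,0.85,0.85,0.85,0.85,0.85,0.85,0.85,0.85,0.85,0.85,0.85,0.85,0.85],
  "force": 15
}}

```text
clock: 16.68
tool_pos: [0.4448, -0.0216, 0.1156]
ee_rot: [0.989, 0.15, 0.0, 0.001]
contact_force: [0.1, 0.6, 0.1]
finger_gap: 0.0741
grip_force: 0.0
```

```bash
python3 -c "
from h import *
closed('c');manip.snapshot('top');lids();delta([.446,-.02,-.003])"
```

```text
lid on c 673 centre [0.5781 0.2624] r 0.0262 tilt,z [0.0046 0.0048 0.0854] jar was (0.5785, 0.2631)
a 1129 [ 0.4477 -0.0183] 0.0341 0.0283
b 5082 [ 0.4465 -0.0209] 0.0301 0.0509
t 16.8333 pos [ 0.4459 -0.0187  0.1152] delta m [-0.0004  0.0012  0.1182] tilt fix(tool, norm) [ 0.006 -0.009 -0.   ] gap 0.0737 F [ 0.5  0.2 -0.3] grip 0.0
```

Request:
{"name": "apply_moves", "arguments": {
  "rotation": [
    [0,0,0],
    [0,0,0],
    [0,0,0],
    [0,0,0],
    [0,0,0],
    [0,0,0],
    [0,0,0],
    [0,0,0],
    [0,0,0],
    [0,0,0],
    [0,0,0],
    [0,0,0],
    [0,0,0],
    [0,0,0],
    [0,0,0]
  ],
  "linear": [
    [0,0.0015,0.015],
    [0,0,0.03],
    [0,0,0.03],
    [0,0,0.02],
    [0,0,0.012],
    [0,0,0.007],
    [0,0,0.003],
    [0,0,0],
    [0,0,0],
    [0,0,0],
    [0,0,0],
    [0,0,0],
    [0,0,0],
    [0,0,0],
    [0,0,0]
  ],
  "grip": [0.85,0.85,0.85,0.85,0.85,0.85,0.85,0.85,0,0,0,0,0,0,0],
  "force": 15
}}

```text
clock: 18.08
tool_pos: [0.4464, -0.021, -0.0018]
ee_rot: [0.988, 0.151, 0.001, 0.0]
contact_force: [-1.2, -0.0, 6.0]
finger_gap: 0.0596
grip_force: 15.0
```

```bash
python3 -c "
from h import *
delta([.4467,-.1808,.115])"
```

```text
t 18.0833 pos [ 0.4464 -0.021  -0.0018] delta m [-0.0473  0.1527 -0.1167] tilt fix(tool, norm) [ 0.008 -0.009  0.   ] gap 0.0596 F [-1.2 -0.   6. ] grip 15.001904368400574
```

Request:
{"name": "apply_moves", "arguments": {
  "rotation": [
    [0,0,0],
    [0,0,0],
    [0,0,0],
    [0,0,0],
    [0,0,0],
    [0,0,0],
    [0,0,0],
    [0,0,0],
    [0,0,0],
    [0,0,0],
    [0,0,0],
    [0,0,0],
    [0,0,0],
    [0,0,0],
    [0,0,0],
    [0,0,0]
  ],
  "linear": [
    [0,0,-0.004],
    [0,0,-0.012],
    [0,0,-0.02],
    [0,0,-0.025],
    [0,0,-0.025],
    [0,0,-0.02],
    [-0.002,0.006,-0.011],
    [-0.004,0.014,0],
    [-0.007,0.023,0],
    [-0.008,0.025,0],
    [-0.008,0.025,0],
    [-0.008,0.025,0],
    [-0.006,0.02,0],
    [-0.003,0.01,0],
    [-0.0013,0.0047,0],
    [0,0,0]
  ],
  "grip": [0,0,0,0,0,0,0,0,0,0,0,0,0,0,0,0],
  "force": 15
}}

```text
clock: 19.42
tool_pos: [0.4463, -0.1808, 0.1148]
ee_rot: [0.989, 0.151, 0.0, -0.0]
contact_force: [-0.3, -0.1, -0.2]
finger_gap: 0.0594
grip_force: 15.0
```

```bash
python3 -c "
from h import *
held('b');delta([.4467,-.1808,.0452])"
```

```text
held 10061 tool xy [0.0004 0.0005] 0.0304 top z -0.0526
jar 692 (array([ 0.44746694, -0.18218842]), np.float64(0.0009262232322431872))
t 19.5167 pos [ 0.4465 -0.1793  0.1147] delta m [-0.0003  0.0015  0.0695] tilt fix(tool, norm) [-0.002 -0.003  0.   ] gap 0.0592 F [ 0.   0.3 -0.3] grip 14.999995976686478
```

Request:
{"name": "apply_moves", "arguments": {
  "rotation": [
    [0,0,0],
    [0,0,0],
    [0,0,0],
    [0,0,0],
    [0,0,0],
    [0,0,0],
    [0,0,0],
    [0,0,0],
    [0,0,0]
  ],
  "linear": [
    [0,0.001,0.01],
    [0,0,0.018],
    [0,0,0.017],
    [0,0,0.011],
    [0,0,0.006],
    [0,0,0.003],
    [0,0,0.002],
    [0,0,0],
    [0,0,0]
  ],
  "grip": [0,0,0,0,0,0,0,0,0],
  "force": 15
}}

```text
clock: 20.27
tool_pos: [0.447, -0.1818, 0.048]
ee_rot: [0.988, 0.151, 0.0, 0.0]
contact_force: [0.5, 0.8, -0.3]
finger_gap: 0.0592
grip_force: 15.0
```

Request:
{"name": "apply_moves", "arguments": {
  "rotation": [
    [0,0,0],
    [0,0,0],
    [0,0,0],
    [0,0,0],
    [0,0,0]
  ],
  "linear": [
    [0,0,0.001],
    [0,0,0.001],
    [0,0,0.001],
    [0,0,0],
    [0,0,0]
  ],
  "grip": [0,0,0,0,0],
  "force": 15
}}

```text
clock: 20.68
tool_pos: [0.4469, -0.1819, 0.0452]
ee_rot: [0.988, 0.151, 0.0, 0.0]
contact_force: [-1.5, 1.1, 6.7]
finger_gap: 0.0592
grip_force: 15.0
```

Request:
{"name": "apply_moves", "arguments": {
  "rotation": [
    [0,0,0],
    [0,0,0],
    [0,0,0],
    [0,0,0],
    [0,0,0],
    [0,0,0],
    [0,0,0],
    [0,0,0],
    [0,0,0],
    [0,0,0],
    [0,0,0],
    [0,0,0],
    [0,0,0],
    [0,0,0],
    [0,0,0],
    [0,0,0],
    [0,0,0],
    [0,0,0],
    [0,0,0]
  ],
  "linear": [
    [0,0,0],
    [0,0,0],
    [0,0,0],
    [0,0,0],
    [0,0,0],
    [0,0,-0.006],
    [0,0,-0.014],
    [0,0,-0.025],
    [0,0,-0.018],
    [0.002,-0.007,-0.007],
    [0.005,-0.015,0],
    [0.008,-0.025,0],
    [0.008,-0.025,0],
    [0.008,-0.025,0],
    [0.008,-0.025,0],
    [0.006,-0.02,0],
    [0.003,-0.009,0],
    [0.0012,-0.0038,0],
    [0,0,0]
  ],
  "grip": [1,1,1,1,1,1,1,1,1,1,1,1,1,1,1,1,1,1,1],
  "force": 15
}}

```text
clock: 22.27
tool_pos: [0.4471, -0.019, 0.1143]
ee_rot: [0.988, 0.152, -0.0, 0.0]
contact_force: [0.4, -1.4, 0.3]
finger_gap: 0.0869
grip_force: 0.0
```

```bash
python3 -c "
from h import *
closed('b');manip.snapshot('top');lids();delta([.447,-.0185,-.024])"
```

```text
lid on b 940 centre [ 0.4463 -0.1797] r 0.0302 tilt,z [ 0.0003 -0.0082  0.0975] jar was (0.4459, -0.1795)
a 5724 [ 0.4481 -0.0187] 0.0339 0.0289
t 22.4167 pos [ 0.4471 -0.0206  0.1143] delta m [ 0.0006 -0.002   0.1383] tilt fix(tool, norm) [ 0.     0.002 -0.   ] gap 0.0875 F [ 0.5 -1.4  0.5] grip 0.0
```

Request:
{"name": "apply_moves", "arguments": {
  "rotation": [
    [0,0,0],
    [0,0,0],
    [0,0,0],
    [0,0,0],
    [0,0,0],
    [0,0,0],
    [0,0,0],
    [0,0,0],
    [0,0,0],
    [0,0,0],
    [0,0,0],
    [0,0,0],
    [0,0,0],
    [0,0,0],
    [0,0,0]
  ],
  "linear": [
    [0.0006,-0.0018,0.02],
    [0,0,0.033],
    [0,0,0.033],
    [0,0,0.026],
    [0,0,0.016],
    [0,0,0.007],
    [0,0,0.003],
    [0,0,0],
    [0,0,0],
    [0,0,0],
    [0,0,0],
    [0,0,0],
    [0,0,0],
    [0,0,0],
    [0,0,0]
  ],
  "grip": [1,1,1,1,1,1,1,1,0,0,0,0,0,0,0],
  "force": 15
}}

```text
clock: 23.67
tool_pos: [0.4477, -0.0176, -0.0229]
ee_rot: [0.988, 0.151, 0.0, 0.0]
contact_force: [-1.5, -1.3, 6.9]
finger_gap: 0.0671
grip_force: 15.0
```

```bash
python3 -c "
from h import *
delta([.648,.104,.13])"
```

```text
t 23.6667 pos [ 0.4477 -0.0176 -0.0229] delta m [ 0.2276 -0.056  -0.1528] tilt fix(tool, norm) [ 0.008 -0.006  0.   ] gap 0.0671 F [-1.5 -1.3  6.9] grip 15.001765340566635
```

Request:
{"name": "apply_moves", "arguments": {
  "rotation": [
    [0,0,0],
    [0,0,0],
    [0,0,0],
    [0,0,0],
    [0,0,0],
    [0,0,0],
    [0,0,0],
    [0,0,0],
    [0,0,0],
    [0,0,0],
    [0,0,0],
    [0,0,0],
    [0,0,0],
    [0,0,0],
    [0,0,0],
    [0,0,0],
    [0,0,0],
    [0,0,0],
    [0,0,0],
    [0,0,0]
  ],
  "linear": [
    [0,0,-0.004],
    [0,0,-0.012],
    [0,0,-0.022],
    [0,0,-0.028],
    [0,0,-0.028],
    [0,0,-0.028],
    [0,0,-0.02],
    [0.008,-0.002,-0.008],
    [0.016,-0.004,0],
    [0.024,-0.006,0],
    [0.026,-0.0065,0],
    [0.026,-0.0065,0],
    [0.026,-0.0065,0],
    [0.026,-0.0065,0],
    [0.026,-0.0065,0],
    [0.022,-0.005,0],
    [0.015,-0.0035,0],
    [0.008,-0.002,0],
    [0.0046,-0.001,0],
    [0,0,0]
  ],
  "grip": [0,0,0,0,0,0,0,0,0,0,0,0,0,0,0,0,0,0,0,0],
  "force": 15
}}

```text
clock: 25.33
tool_pos: [0.6476, 0.1045, 0.1268]
ee_rot: [0.988, 0.152, 0.0, -0.0]
contact_force: [-0.4, 1.0, -0.4]
finger_gap: 0.0674
grip_force: 15.0
```

```bash
python3 -c "
from h import *
held('a');delta([.648,.104,.0581])"
```

```text
held 12664 tool xy [-0.      0.0008] 0.0342 top z -0.0516
jar 740 (array([0.64881615, 0.10318281]), np.float64(0.0009156899186947132))
t 25.4333 pos [0.6471 0.1036 0.1268] delta m [ 0.0009 -0.0001  0.0687] tilt fix(tool, norm) [0.003 0.001 0.   ] gap 0.0675 F [-0.7 -0.2 -0.2] grip 14.999784976243973
```

Request:
{"name": "apply_moves", "arguments": {
  "rotation": [
    [0,0,0],
    [0,0,0],
    [0,0,0],
    [0,0,0],
    [0,0,0],
    [0,0,0],
    [0,0,0],
    [0,0,0],
    [0,0,0]
  ],
  "linear": [
    [0.001,0,0.01],
    [0,0,0.018],
    [0,0,0.017],
    [0,0,0.011],
    [0,0,0.006],
    [0,0,0.003],
    [0,0,0.001],
    [0,0,0],
    [0,0,0]
  ],
  "grip": [0,0,0,0,0,0,0,0,0],
  "force": 15
}}

```text
clock: 26.18
tool_pos: [0.649, 0.1046, 0.0613]
ee_rot: [0.988, 0.151, 0.001, 0.0]
contact_force: [-0.4, 0.4, 0.2]
finger_gap: 0.0676
grip_force: 15.0
```

Request:
{"name": "apply_moves", "arguments": {
  "rotation": [
    [0,0,0],
    [0,0,0],
    [0,0,0],
    [0,0,0],
    [0,0,0],
    [0,0,0]
  ],
  "linear": [
    [0,0,0.001],
    [0,0,0.001],
    [0,0,0.001],
    [0,0,0.0005],
    [0,0,0],
    [0,0,0]
  ],
  "grip": [0,0,0,0,0,0],
  "force": 15
}}

```text
clock: 26.68
tool_pos: [0.6491, 0.1046, 0.0582]
ee_rot: [0.988, 0.151, 0.001, 0.0]
contact_force: [-3.1, -0.3, 7.8]
finger_gap: 0.0673
grip_force: 15.0
```

Seated. I'll release, lift and back away toward the stack.

Request:
{"name": "apply_moves", "arguments": {
  "rotation": [
    [0,0,0],
    [0,0,0],
    [0,0,0],
    [0,0,0],
    [0,0,0],
    [0,0,0],
    [0,0,0],
    [0,0,0],
    [0,0,0],
    [0,0,0],
    [0,0,0],
    [0,0,0],
    [0,0,0],
    [0,0,0],
    [0,0,0],
    [0,0,0],
    [0,0,0],
    [0,0,0],
    [0,0,0]
  ],
  "linear": [
    [0,0,0],
    [0,0,0],
    [0,0,0],
    [0,0,0],
    [0,0,0],
    [0,0,-0.006],
    [0,0,-0.014],
    [0,0,-0.025],
    [0,0,-0.025],
    [0,0,-0.02],
    [-0.01,0.003,0],
    [-0.02,0.006,0],
    [-0.03,0.008,0],
    [-0.03,0.008,0],
    [-0.03,0.008,0],
    [-0.03,0.008,0],
    [-0.02,0.006,0],
    [-0.01,0.003,0],
    [0,0,0]
  ],
  "grip": [1,1,1,1,1,1,1,1,1,1,1,1,1,1,1,1,1,1,1]
}}

```text
clock: 28.27
tool_pos: [0.4908, 0.0012, 0.1483]
ee_rot: [0.989, 0.15, 0.0, 0.001]
contact_force: [0.4, -0.4, 0.4]
finger_gap: 0.0867
grip_force: 0.0
```

```bash
python3 -c "
from h import *
for n in 'abcd': closed(n)
p,d=manip.snapshot('side');cv2.imwrite('pics/s9.png',p[:,:,::-1])"
```

```text
lid on a 646 centre [0.6472 0.1063] r 0.034 tilt,z [-0.0044  0.0023  0.1094] jar was (0.6467, 0.1054)
lid on b 936 centre [ 0.4461 -0.1797] r 0.03 tilt,z [-0.0046 -0.0042  0.0976] jar was (0.4459, -0.1795)
lid on c 674 centre [0.5785 0.2626] r 0.0261 tilt,z [-0.0025  0.0071  0.0854] jar was (0.5785, 0.2631)
lid on d 480 centre [0.4362 0.187 ] r 0.022 tilt,z [-0.0035  0.0076  0.0734] jar was (0.4365, 0.1878)
```

View pics/s9.png

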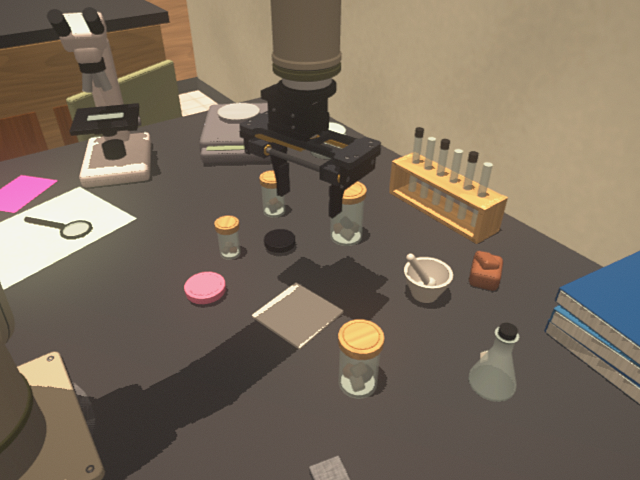

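All four jars are closed, with flat lids at rim + 14 mm. The tile is empty, and the flask, mortar and decoys haven't moved.

```bash
python3 -c "
from plant import manip
print(manip.sign_off())"
```

```text
the job is handed in; nothing more can be done
None
```

All four jars are closed with their own lids, lying flat on the rims, and the job is handed in at about 28.5 s of the 122 s allowed; the first grasp closed on nothing because the fingertips sit about 37 mm above the reported TCP, but nothing was disturbed.

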